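Dispense the large coffee ball

TASK

On the kitchen counter, a two-lane dispenser holds one large and one small pressed-coffee ball. Press down the black paddle of the lane with the large ball, keep it down until that ball has rolled out into the catch tray, then let the paddle come up so the gate shuts. Open the gate only with its paddle, without touching the balls or gates; leave the small ball behind its shut gate and the mug, jar and spoon where they are, and pick nothing up.

Things in the scene. Friction and masses are not known exactly. Their poses are not given: they have to be found in the camera images.
- dispenser: white fixed dispenser, 111 mm wide; its place and yaw vary. Origin on the counter; x = the way the balls roll, y left of that, z up. Two open-topped lanes 48 mm wide, centred at y +26.5 (left) and -26.5 mm (right), x -100 to 60 mm, sloping down to x+, walls 112 mm high. Gates at the low end (x 58 mm), paddles stick out behind the high end.
- tray (a point): centre of the floor of the shared open catch tray beyond the gates: dispenser frame x 60 to 180 mm, 111 mm wide, floor 6 mm and walls 42 to 55 mm above the counter
- lever_left (a joint): rocking lever of the left lane (dispenser's y+ side), rad: 0 = gate shut, paddle up; 0.36 = stop, gate fully open, paddle 37 mm lower. Hinge axis along dispenser y at x -50, z 100 mm, 105 mm from the paddle's centre. A spring shuts it: about 3 N on the paddle to start, 6.5 N to hold fully down. The large ball passes from about 0.26 on.
- lever_right (a joint): rocking lever of the right lane (dispenser's y- side), rad: 0 = gate shut, paddle up; 0.36 = stop, gate fully open, paddle 37 mm lower. Hinge axis along dispenser y at x -50, z 100 mm, 105 mm from the paddle's centre. A spring shuts it: about 3 N on the paddle to start, 6.5 N to hold fully down. The large ball passes from about 0.26 on.
- paddle_left (a point): centre of the top face of the left lane's black paddle, 45 x 45 x 6 mm, the pressing end of the lever; at dispenser frame x -155, y 55 mm, 106 mm above the counter when up; clear space below it. Moves with the lever.
- paddle_right (a point): centre of the top face of the right lane's black paddle, 45 x 45 x 6 mm, the pressing end of the lever; at dispenser frame x -155, y -55 mm, 106 mm above the counter when up; clear space below it. Moves with the lever.
- gate_left (a point): middle of the left lane's gate: an upright steel strip 20 mm high, 61 mm wide, 4 mm thick across the lane's low end, carried by that lane's lever; 80 mm above the counter when shut, about 38 mm higher when open.
- gate_right (a point): middle of the right lane's gate: an upright steel strip 20 mm high, 61 mm wide, 4 mm thick across the lane's low end, carried by that lane's lever; 80 mm above the counter when shut, about 38 mm higher when open.
- ball_large_center (a point): centre of the large dark-brown ball, 42 mm across, about 16 to 28 g; lies against the gate of one of the lanes (either). Its centre is about 27 mm above the counter once in the tray.
- ball_small_center (a point): centre of the small dark-brown ball, 32 mm across, 10 g; lies against the gate of the other lane.
- mug: white mug, 76 mm across, 90 mm high, with a handle; origin under its centre; loose, beside the dispenser
- jar: glass jar, 66 mm across, 100 mm high; origin under its centre; loose, beside the dispenser
- spoon: steel spoon 150 mm long lying on the counter beside the dispenser; loose
- ball_large: the large ball itself; this frame turns with it as it rolls, use its centre point instead
- ball_small: the small ball itself; use its centre point instead
Things that resemble listed ones, but are neither listed nor needed, are in the scene too. What is shaped like the ball_small but green or orange is not meant.

How it is judged:
On the way, in this order (a step that is already met when the one before it is completed fails the run):
1. the paddle of the large ball's lane is pressed and its gate lifted, the ball still in the lane (((y of ball_large_center in the frame of dispenser above 0 m and value of joint lever_left above 0.2 rad) or (y of ball_large_center in the frame of dispenser below 0 m and value of joint lever_right above 0.2 rad)) and x of ball_large_center in the frame of dispenser below 0.06 m).
2. the large ball has rolled into the catch tray while the paddle was held down (x of ball_large_center in the frame of dispenser between 0.065 and 0.175 m and y of ball_large_center in the frame of dispenser between -0.053 and 0.053 m and height (world z) of ball_large_center below 0.045 m and value of joint any of lever_left, lever_right above 0.15 rad), for 0.1 s.
At the end, for the whole second after the job is handed in: The large ball lies at rest (under 0.05 m/s) in the catch tray, both levers are back within 0.04 rad of shut, the small ball is still in its lane behind its gate, and mug, jar and spoon are upright and within 20 mm of where they stood (x of ball_large_center in the frame of dispenser between 0.065 and 0.175 m and y of ball_large_center in the frame of dispenser between -0.053 and 0.053 m and height (world z) of ball_large_center below 0.045 m and linear speed of ball_large below 0.05 m/s and value of joint each of lever_left, lever_right below 0.04 rad and x of ball_small_center in the frame of dispenser between -0.1 and 0.056 m and height (world z) of ball_small_center between 0.06 and 0.12 m and distance of each of mug, jar, spoon from where it was at the start of the episode below 0.02 m and not (angle between mug's own z axis and vertical above 0.2 rad) and not (angle between jar's own z axis and vertical above 0.2 rad)); the robot touches nothing.
It fails at once if the lever of the small ball's lane is pressed (over 0.1 rad) (((y of ball_small_center in the frame of dispenser above 0 m and value of joint lever_left above 0.1 rad) or (y of ball_small_center in the frame of dispenser below 0 m and value of joint lever_right above 0.1 rad))).
It fails at once if the small ball leaves its lane (x of ball_small_center in the frame of dispenser above 0.065 m or height (world z) of ball_small_center above 0.12 m).
It fails at once if the robot touches a ball, or the large ball is lifted out of its lane (height (world z) of ball_large_center above 0.12 m or contact force between any of the fingers, the arm and ball_large above 0.2 N or contact force between any of the fingers, the arm and ball_small above 0.2 N).
It fails at once if the robot touches a gate instead of the paddle (contact force between any of the fingers, the arm and lever_left_c2 above 0.5 N or contact force between any of the fingers, the arm and lever_right_c2 above 0.5 N).
It fails at once if mug, jar or spoon is moved by more than 20 mm or lifted (distance of any of mug, jar, spoon from where it was at the start of the episode above 0.02 m).
It also fails if it takes over 29 s, if anything falls off the work surface, if the arm or the gripper's body presses on something with over 40 N, if the wrist force passes 120 N, or if a joint passes its speed limit or range.

ROBOT

A 6-joint arm with a two-finger parallel gripper is mounted at the origin on the work surface. World frame = base frame: x ahead of the robot, y to its left, z up, the work surface at z = 0. Lengths are in m, angles in rad, forces in N, time in s.
With the tool pointing down it reaches from about 0.375 to 0.975 m from the base axis. Payload 3.8 kg.
Tool frame: the origin (TCP) lies between the finger pads; the fingertips stand 17 mm ahead of it and the grasp point (between the pads) lies 2 mm behind it; y points along the fingers, x is the direction in which the jaws open and shut, and the axes are right-handed (so a half turn about y gives the same grasp; the last joint's range is limited). The gripper opens to 85 mm and grips with 20 to 120 N. Pads are 22 mm wide; open, the fingers measure 114 mm over their backs; the gripper's body (76 mm by 85 mm) begins 54 mm behind the grasp point. The pads swing forward as they close: fully open they stand 13 mm farther back than shut.
Start: joints at [1.103, 0.264, 1.604, -0, 1.274, -0.037], TCP at [0.282, 0.613, 0.248] pointing down, gripper open.
Joint ranges: [-2.63, 2.63], [-0.94, 2.18], [0.31, 2.57], [-1.31, 4.45], [0, 2.66], [-2.55, 2.55]. Speed limits (rad/s): [2.57, 2.57, 3.14, 3.14, 3.14, 3.14].

INTERFACE

Orientations are given as [roll, pitch, yaw] about the fixed x, y, z axes, in that order (R = Rz(yaw) Ry(pitch) Rx(roll)).
In Python, from cell import arm, viewer gives the robot as it stands.
- The arm moves only by the tool step_arm, never from a script. Its argument "rows" is text: rows parted by semicolons, each of 5 numbers parted by spaces: the closure, from 0 (fully open) to 1 (shut), then the shift along the world's x, y, z in mm, then the turn about the world's z in degrees. A call has 1 to 8 rows; each row shifts and turns the pose as measured when the row begins; what a row does not reach is not made up. A row lasts 1/8 s, in which the tool goes at most 62.5 mm and 10.7 degrees, less where a joint would pass 70% of its speed; a pose out of reach is approached as far as the arm can. A call with a gripper value outside its range is refused whole. The fingers move at their own pace and stop on an object; "force" is the grip in N (left out, the last holds). Time passes only in rows, so rows that do not move let the fingers close. It gives the time, the measured TCP pose, the force and the opening at its end, in the units of the state.
- arm.get_state(): the state, without advancing time (a new reading comes with each control period).
- viewer.grab_frame(name): name is "scene" or "top"; returns (picture, depth): 400x640x3 uint8, red, green, blue; 400x640 float32, m along the optical axis (not along the pixel's ray), 0 where there is no reading.
- viewer.camera_params(name): a dict with "intrinsics" (3x3 intrinsics, pixels), "k1" (the pictures are not rectified: a ray, as slopes to the right and down, at radius r is drawn at 1 + k1 r^2 times it, then the intrinsics apply), "cam_to_world" (4x4, takes a point from camera to world coordinates). Camera axes: x right, y down, z forward; pixel columns grow to the right and rows downward; lengths in m; the calibration is good to about 2 mm. A picture is of the moment at which its call begins. camera_params takes no time and is no camera call.
- arm.finish_job(): hands the job in, once; it reports no verdict.
The state is a dict: "clock": time; "joint_positions": joint angles; "qd": joint speeds; "joint_torque": joint torques, N m; "ee_pos": TCP position; "tool_rot": TCP orientation; "wrist_force": force on the tool from outside, world axes, zero at the start; "torque": the same for the moment, N m; "finger_gap": finger opening in m.
Only numpy, scipy, OpenCV 4.12 (cv2) and the standard library are available. Lean on these libraries where they do the work, as an engineer would, in place of code of your own. Each camera call takes 0.05 s, during which the arm holds its last target. There are 200 camera calls.

## Working session

There is one attempt and no reset: what is moved stays moved. The work goes in short steps, Python scripts to look and compute and a tool call to move; the robot and the scene stay as the last step left them, time stands still between calls to the robot, and variables do not carry over. Pictures are saved under pics/ and viewed, about 8 in all and at most 12, crops included, and the job is handed in when it is done.

Besides the shell and the picture viewer there is one more tool, called after "Request:" by a JSON object that holds its "api" and its "payload". step_arm: Moves the arm, as the interface text tells. Its arguments: {"type":"object","properties":{"rows":{"type":"string"},"force":{"type":"number"}},"required":["rows"]}

```bash
mkdir -p pics; cat > h.py <<'E'
import numpy as np, cv2
from cell import arm, viewer
def grab(n,f):
    p,d=viewer.grab_frame(n); cv2.imwrite(f'pics/{f}.png',cv2.cvtColor(p,cv2.COLOR_RGB2BGR)); np.savez(f'pics/{f}.npz',p=p,d=d); return p,d
def ray(n,uv):
    c=viewer.camera_params(n);K=np.array(c['intrinsics']);T=np.array(c['cam_to_world'])
    uv=np.atleast_2d(np.array(uv,float)); q=cv2.undistortPoints(uv[:,None],K,np.array([c['k1'],0,0,0.]))[:,0]
    return T, np.c_[q,np.ones(len(q))]
def plane(n,uv,z):
    T,q=ray(n,uv); w=q@T[:3,:3].T; return T[:3,3]+w*((z-T[2,3])/w[:,2])[:,None]
def deep(n,uv,d):
    T,q=ray(n,uv); uv=np.atleast_2d(uv).astype(int); return (q*d[uv[:,1],uv[:,0]][:,None])@T[:3,:3].T+T[:3,3]
E
python3 - <<'E'
from h import *
for n in('top','scene'): grab(n,n+'0'); print(viewer.camera_params(n))
print(arm.get_state())
E
```

```text
{'intrinsics': array([[493.3016949 ,   0.        , 328.2087762 ],
       [  0.        , 493.3016949 , 200.82071731],
       [  0.        ,   0.        ,   1.        ]]), 'k1': 0.03850728084186007, 'cam_to_world': array([[-0.0194385 , -0.98760082,  0.15577795,  0.40591052],
       [-0.99978928,  0.01817248, -0.00954719,  0.01174337],
       [ 0.00659794, -0.1559307 , -0.98774596,  1.31599436],
       [ 0.        ,  0.        ,  0.        ,  1.        ]])}
{'intrinsics': array([[499.06786055,   0.        , 330.47218063],
       [  0.        , 499.06786055, 201.05177006],
       [  0.        ,   0.        ,   1.        ]]), 'k1': -0.05320587402671221, 'cam_to_world': array([[ 0.3552786 ,  0.56904804, -0.74159386,  1.45546137],
       [ 0.93473589, -0.21052338,  0.28626686, -0.30414683],
       [ 0.00677675, -0.79489888, -0.60670408,  0.81443908],
       [ 0.        ,  0.        ,  0.        ,  1.        ]])}
{'clock': 0.1, 'joint_positions': array([ 1.10312598e+00,  2.64689759e-01,  1.60524940e+00,  1.64584602e-06,
        1.27368894e+00, -3.69031130e-02]), 'qd': array([-0.00232445, -0.00287556, -0.00275307,  0.00067331,  0.00162   ,
       -0.00015598]), 'joint_torque': array([ 4.29966094e-04, -5.16706109e+01, -3.68591666e+01,  6.09842971e-06,
        6.34465323e-03, -3.81910934e-05]), 'ee_pos': array([0.28157878, 0.61277446, 0.24707197]), 'tool_rot': array([-1.57071966,  0.002034  ,  1.14002869]), 'wrist_force': array([-1.04908651,  0.44307016, -0.36197135]), 'torque': array([ 0.01778141, -0.00345052, -0.05168473]), 'finger_gap': 0.0857087044466467}
```

View pics/top0.png

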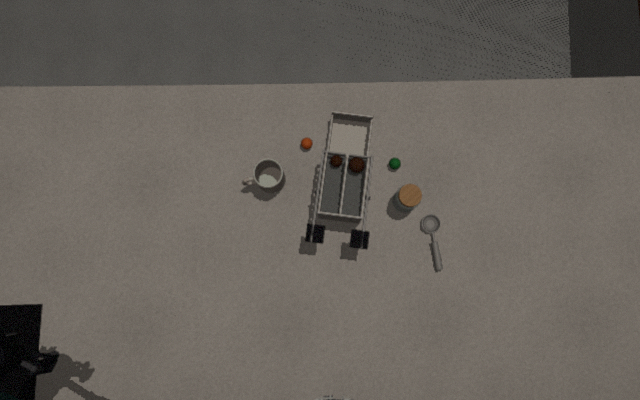

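View pics/scene0.png

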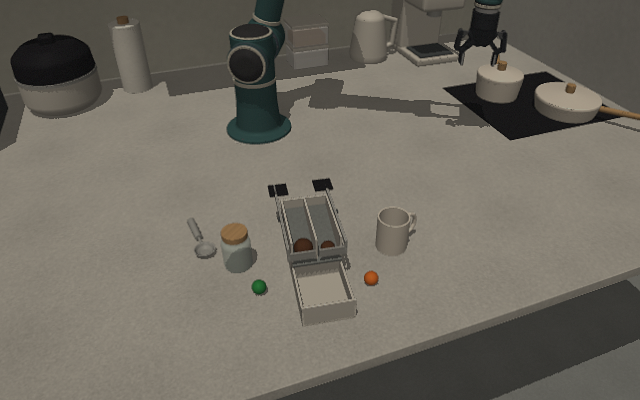

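The top view shows the dispenser rolling away from the robot (image up = +x). The larger ball is at about (356,164), in the right lane, with its paddle at (360,239). The small ball is at (336,161) and the left paddle at (315,233). The scene view agrees. Next I'll measure.

```bash
python3 - <<'E'
from h import *
z=np.load('pics/top0.npz');p,d=z['p'],z['d']
m=(p.max(2)<45).astype(np.uint8); m[:205]=0;m[260:]=0;m[:,:290]=0;m[:,390:]=0
m=cv2.morphologyEx(m,cv2.MORPH_OPEN,np.ones((5,5)))
n,l,s,c=cv2.connectedComponentsWithStats(m)
P=[]
for i in range(1,n):
    print(s[i],c[i],plane('top',c[i],.106),deep('top',c[i],d)); P.append((c[i][0],plane('top',c[i],.106)[0]))
P=[x[1] for x in sorted(P,key=lambda t:t[0])]
if len(P)==2:
    L,R=P; y=(L-R); print('sep',np.linalg.norm(y)); yaw=np.arctan2(-y[0],y[1]); print('yaw deg',np.degrees(yaw))
    ex=np.array([np.cos(yaw),np.sin(yaw)]); print('disp',((L+R)/2)[:2]+.155*ex)
# balls
b=((p[...,0].astype(int)-p[...,2]>18)&(p[...,0]<110)).astype(np.uint8); b[:150]=0;b[178:]=0;b[:,:325]=0;b[:,372:]=0
n,l,s,c=cv2.connectedComponentsWithStats(b)
for i in range(1,n):
    if s[i][4]>8: print('ball',s[i],c[i],plane('top',c[i],.085))
cv2.imwrite('pics/crop.png',cv2.resize(cv2.convertScaleAbs(cv2.cvtColor(p[100:260,280:440],cv2.COLOR_RGB2BGR),alpha=1.8),(600,600),interpolation=cv2.INTER_CUBIC))
E
```

```text
[307 224   5  10  50] [309.  228.5] [[0.52867634 0.04864263 0.106     ]] [[0.52847786 0.04858297 0.1079563 ]]
[313 225  11  18 183] [317.96721311 233.52459016] [[0.51587678 0.02678666 0.106     ]] [[0.5158666  0.02678526 0.10611192]]
[350 230  18  18 266] [358.13909774 238.37218045] [[ 0.50211745 -0.07157348  0.106     ]] [[ 0.50190949 -0.07139339  0.10861551]]
ball [331 155  11  12  82] [335.95121951 160.15853659] [[ 0.70502045 -0.0220149   0.085     ]]
ball [349 158  15  14 148] [356.60810811 163.9527027 ] [[ 0.69412333 -0.0746064   0.085     ]]
```

View pics/crop.png

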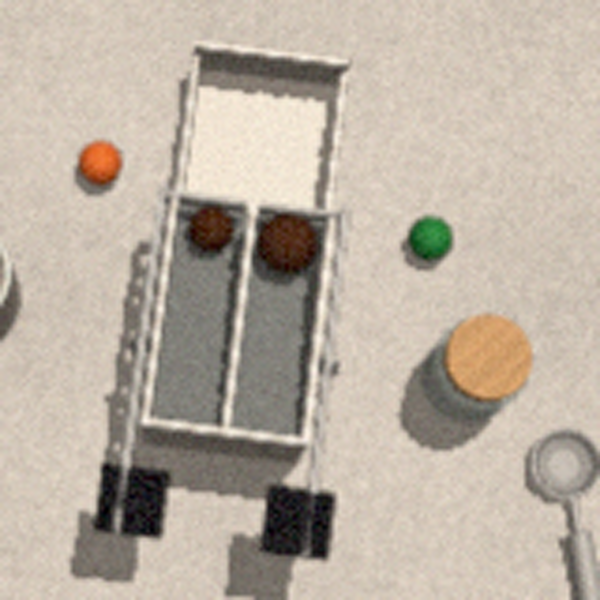

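Measured by hand from the crop: right paddle centre is at about (0.500, -0.075), left at about (0.516, 0.034). They are 110 mm apart, as specified, and the yaw is about -8.5°. The large ball is in the right lane, so I'll approach above the right paddle with the gripper shut.

Request:
{"api": "step_arm", "payload": {"rows": "1 14 -43 0 0;1 14 -43 0 0;1 14 -43 0 0;1 14 -43 0 0;1 14 -43 0 0;1 14 -43 0 0;1 14 -43 0 0;1 14 -43 0 0"}}

```text
clock: 1.1
ee_pos: [0.3926, 0.2591, 0.2417]
tool_rot: [-1.569, 0.009, 1.146]
wrist_force: [0.1, 0.5, 0.1]
finger_gap: 0.0001
```

Request:
{"api": "step_arm", "payload": {"rows": "1 14 -43 0 0;1 14 -43 0 0;1 14 -43 0 0;1 14 -43 0 0;1 14 -43 0 0;1 14 -43 0 0;1 14 -43 0 0;1 0 0 0 0"}}

```text
clock: 2.1
ee_pos: [0.4903, -0.055, 0.239]
tool_rot: [-1.567, 0.01, 1.143]
wrist_force: [-0.1, -0.0, 0.4]
finger_gap: -0.0001
```

Request:
{"api": "step_arm", "payload": {"rows": "1 10 -20 0 0;1 0 0 -30 0;1 0 0 -30 0;1 0 0 -20 0;1 0 0 0 0"}}

```text
clock: 2.72
ee_pos: [0.4983, -0.072, 0.1557]
tool_rot: [-1.563, 0.008, 1.143]
wrist_force: [0.3, 1.0, 0.5]
finger_gap: 0.0003
```

```bash
python3 - <<'E'
from h import *
p,_=grab('top','t1');q,_=grab('scene','s1')
f=lambda a:cv2.resize(cv2.convertScaleAbs(cv2.cvtColor(a,cv2.COLOR_RGB2BGR),alpha=1.8),(400,400),interpolation=cv2.INTER_CUBIC)
cv2.imwrite('pics/c1.png',np.hstack([f(p[130:270,270:410]),f(q[130:290,220:380])]))
s=arm.get_state();print(s['ee_pos'],s['wrist_force'])
E
```

```text
[ 0.50011374 -0.07257523  0.15793701] [-1.05434744  0.26088828  0.02018757]
```

View pics/c1.png

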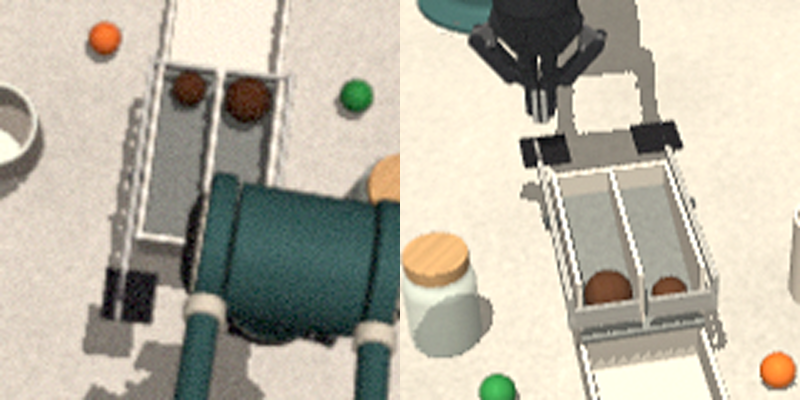

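The left half (top view) has the paddle hidden by the arm. In the right half (scene view) the closed fingertips, at crop (543,115), sit over the large ball's paddle at (545,150). Pressing now.

Request:
{"api": "step_arm", "payload": {"rows": "1 0 -2 -30 0;1 0 0 -20 0;1 0 0 -12 0;1 0 0 -8 0;1 0 0 0 0"}}

```text
clock: 3.45
ee_pos: [0.5062, -0.0749, 0.0957]
tool_rot: [-1.581, 0.005, 1.145]
wrist_force: [-5.0, 0.5, 6.2]
finger_gap: 0.0
```

```bash
python3 - <<'E'
from h import *
q,_=grab('scene','s2')
f=lambda a:cv2.resize(cv2.convertScaleAbs(cv2.cvtColor(a,cv2.COLOR_RGB2BGR),alpha=1.8),(500,500),interpolation=cv2.INTER_CUBIC)
cv2.imwrite('pics/c2.png',f(q[165:325,220:380]))
s=arm.get_state();print(s['ee_pos'],s['wrist_force'])
E
```

```text
[ 0.50609445 -0.07487397  0.09597459] [-3.76102956  0.36468069  4.69719578]
```

View pics/c2.png

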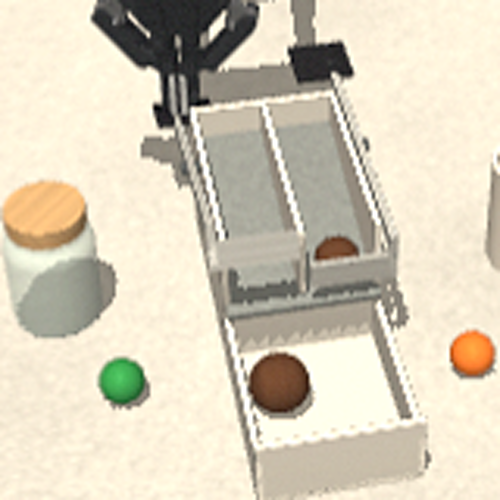

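The large ball is in the tray, at crop (280,382), with the gate up. The small ball is still behind its gate. I'll hold a bit longer, then release straight up.

Request:
{"api": "step_arm", "payload": {"rows": "1 0 0 -2 0;1 0 0 0 0;1 0 0 0 0;1 0 0 0 0;1 0 0 0 0;1 0 0 0 0"}}

```text
clock: 4.25
ee_pos: [0.5053, -0.0747, 0.1001]
tool_rot: [-1.579, 0.007, 1.145]
wrist_force: [-3.9, -0.3, 4.6]
finger_gap: 0.0001
```

Request:
{"api": "step_arm", "payload": {"rows": "1 -1 0 8 0;1 -1 0 10 0;1 -2 0 15 0;1 -5 0 30 0;1 -10 0 40 0;1 -20 0 40 0;1 0 0 0 0;1 0 0 0 0"}}

```text
clock: 5.25
ee_pos: [0.468, -0.0746, 0.2524]
tool_rot: [-1.589, 0.003, 1.145]
wrist_force: [0.0, 0.4, -0.5]
finger_gap: 0.0006
```

```bash
python3 - <<'E'
from h import *
q,_=grab('scene','s3');z=np.load('pics/scene0.npz')['p']
cv2.imwrite('pics/c3.png',cv2.resize(cv2.convertScaleAbs(cv2.cvtColor(q[140:340,160:440],cv2.COLOR_RGB2BGR),alpha=1.8),(784,560),interpolation=cv2.INTER_CUBIC))
for n,(u,v,w,h) in dict(mug=(374,204,45,55),jar=(216,222,38,52),spoon=(184,214,32,46)).items():
    print(n,cv2.phaseCorrelate(z[v:v+h,u:u+w].mean(2),q[v:v+h,u:u+w].mean(2)))
s=arm.get_state();print(s['clock'],s['ee_pos'],s['wrist_force'])
b=((q[...,0].astype(int)-q[...,2]>18)&(q[...,0]<110)).astype(np.uint8); b[:225]=0;b[330:]=0;b[:,:285]=0;b[:,360:]=0
n,l,st,c=cv2.connectedComponentsWithStats(b)
for i in range(1,n):
    if st[i][4]>20: print(st[i],c[i],plane('scene',c[i],.027))
E
```

```text
mug ((0.4715636802933396, 0.025293557789211718), 0.991244058015114)
jar ((-0.019949648647457963, 0.028808971346588663), 0.9924245898313923)
spoon ((0.030790425524781284, -0.009305621542210929), 1.002226854916016)
5.3 [ 0.4682075  -0.0746265   0.25245238] [0.15334721 0.45305584 1.20509491]
[321 241  14   8  76] [326.86842105 244.28947368] [[6.45655335e-01 3.49768571e-04 2.70000000e-02]]
[304 296  20  11 141] [312.58156028 300.75886525] [[ 0.7972111  -0.08775308  0.027     ]]
```

View pics/c3.png

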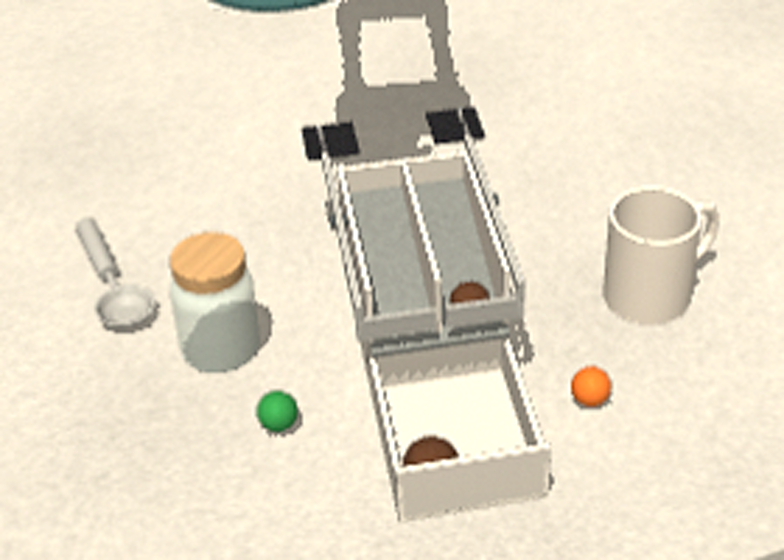

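Both paddles are level and both gates are shut. The large ball is in the tray at the front wall, about (430,455) in the crop, and the small ball is behind its gate. The mug, jar and spoon haven't moved. I'll let things settle and check the ball is at rest.

Request:
{"api": "step_arm", "payload": {"rows": "1 0 0 0 0;1 0 0 0 0;1 0 0 0 0;1 0 0 0 0;1 0 0 0 0;1 0 0 0 0;1 0 0 0 0;1 0 0 0 0"}}

```text
clock: 6.3
ee_pos: [0.4671, -0.0742, 0.2485]
tool_rot: [-1.582, 0.004, 1.146]
wrist_force: [0.9, 0.1, 0.2]
finger_gap: -0.0002
```

```bash
python3 - <<'E'
from h import *
pr=None
for n in('top','top','top','top','top','scene'):
    q,_=viewer.grab_frame(n)
    b=((q[...,0].astype(int)-q[...,2]>18)&(q[...,0]<110)).astype(np.uint8)
    v0,v1,u0,u1=(110,180,325,375) if n=='top' else (225,330,285,360)
    k=np.zeros_like(b);k[v0:v1,u0:u1]=b[v0:v1,u0:u1]
    N,l,s,c=cv2.connectedComponentsWithStats(k)
    for i in range(1,N):
        if s[i][4]>20: print(n,s[i],c[i].round(2),plane(n,c[i],.027).round(4))
print(arm.get_state()['clock'])
E
```

```text
top [354 119  14  14 138] [360.62 125.68] [[ 0.8136 -0.0925  0.027 ]]
top [331 155  11  11  88] [335.7  160.12] [[ 0.7192 -0.0229  0.027 ]]
top [354 119  14  14 137] [360.38 125.57] [[ 0.8139 -0.0919  0.027 ]]
top [331 155  11  12  85] [335.96 160.07] [[ 0.7194 -0.0236  0.027 ]]
top [354 120  14  14 141] [360.61 125.82] [[ 0.8132 -0.0925  0.027 ]]
top [331 155  11  11  91] [335.88 160.13] [[ 0.7192 -0.0234  0.027 ]]
top [355 119  13  14 128] [360.66 125.61] [[ 0.8138 -0.0926  0.027 ]]
top [331 155  11  11  89] [335.8 160.2] [[ 0.719  -0.0232  0.027 ]]
top [354 119  14  15 138] [360.61 125.64] [[ 0.8137 -0.0925  0.027 ]]
top [331 155  11  11  81] [335.88 159.94] [[ 0.7197 -0.0234  0.027 ]]
scene [321 241  14   8  77] [326.94 244.26] [[6.456e-01 5.000e-04 2.700e-02]]
scene [304 296  20  11 142] [312.69 300.75] [[ 0.7973 -0.0875  0.027 ]]
6.6
```

The large ball is at rest in the tray corner and the small ball is where it started. Handing in.

```bash
python3 -c "
from cell import arm; print(arm.finish_job())"
```

```text
the job is handed in; nothing more can be done
None
```

I pressed the right lane's paddle, the one with the large ball, using the closed fingertips. The ball rolled into the catch tray; I held the paddle about 0.8 s longer, then let it come up. I handed the job in at about 6.6 s; no verdict was reported.

**Last checks:**
- **Large ball:** it lies still in the tray's front right corner, with no movement over five pictures.
- **Small ball:** it is still behind its shut gate, unmoved from the start.
- **Paddles and gates:** in the last picture viewed, about 1 s before hand-in, both paddles looked up and both gates shut. I judged this by eye and did not measure the lever angles.
- **Mug, jar and spoon:** they shifted by less than half a pixel in the scene view.
- **Arm:** it is clear of everything at about 0.25 m height.

**Off plan:** during the hold the tool drifted up about 4 mm. The paddle was then at roughly 0.2 rad by my estimate, still above the required 0.15 rad.

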